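Load the grinding ball through the funnel

TASK

Load the sample mill's grinding jar: take the largest of the three steel grinding balls from its post on the ball stand and drop it into the loading funnel, so that it runs down into the clear jar below and rests on the jar's floor. Leave the two smaller balls sitting on their posts.

Things in the scene. Friction and masses are not known exactly. Their poses are not given: they have to be found in the camera images.
- ball_large_center (a point): centre of the large grinding ball: plain steel, 30 mm across, about 110 g, loose, centre 44 mm above the worktop. It sits on one of the stand's three posts (which one varies) and overhangs it by 6 mm all round. Posts: 18 mm across (22 at the foot), top at 30 mm, with a 12 mm socket. Across the rail (see small_b) the space beside the ball is free for fingers down to 8 mm above the worktop.
- ball_small_a_center (a point): centre of a small steel ball, 18 mm across, about 24 g, loose, on another post of the same stand, centre 37 mm above the worktop; to be left there
- ball_small_b_center (a point): centre of the other small steel ball, same size and height, on the remaining post; to be left there. The ball stand is a fixed aluminium rail 190 x 44 mm, 8 mm thick, its long side within 17 degrees of the y axis; its three posts stand in a row 65 mm apart, so the three ball centres lie on one line, the rail's direction.
- funnel_mouth (a point): centre of the round steel funnel's open mouth, at rim height, 114 mm above the worktop; z up. Mouth 99 mm across inside; below a 43 mm cone is a spout and then the clear jar's well, both 40 mm across inside. Well floor 100 mm below the rim: a ball at rest there has its centre 85 mm below. Funnel, jar and 96 mm square holder are fixed. A second jar, with a black lid, has no funnel.
Not all that is in view belongs to the job. What is shaped like the part that bears ball_large_center but yellow is not meant.

How it is judged:
By the outcome, as a careful person would: the job done as asked, in the order asked, and still so for the second after the job is handed in, with the robot touching nothing.
It also fails if it takes over 32 s, if anything falls off the work surface, if the arm or the gripper's body presses on something with over 40 N, if the wrist force passes 120 N, or if a joint passes its speed limit or range.

ROBOT

A 7-joint arm with a two-finger parallel gripper is mounted at the origin on a cart in front of the work surface, level with it; the furniture and walls round the work are solid. World frame = base frame: x ahead of the robot, y to its left, z up, the work surface at z = 0. Lengths are in m, angles in rad, forces in N, time in s.
With the tool pointing down it reaches from about 0.4 to 0.85 m from the base axis. Payload 10.4 kg.
Tool frame: the origin (TCP) lies at the very end of the fingers, on their centre line; the grasp point (between the pads) lies 19 mm behind it; y points along the fingers, x is the direction in which the jaws open and shut, and the axes are right-handed (so a half turn about y gives the same grasp; the last joint's range is limited). The gripper opens to 87 mm and grips with 3 to 60 N. Pads are 19 mm wide; open, the fingers measure 117 mm over their backs; the gripper's body (75 mm by 190 mm) begins 51 mm behind the grasp point.
Start: joints at [-1.304, 0.332, -0.065, 1.46, 0.022, 1.35, -0.088], TCP at [0.179, 0.599, 0.223] pointing down, gripper open.
Joint ranges: [-2.6, 2.6], [-0.5, 2.12], [-1.47, 1.34], [0.16, 2.42], [-1.27, 4.41], [0.06, 2.06], [-2.6, 2.6]. Speed limits (rad/s): [2.22, 2.22, 2.79, 2.79, 3.14, 3.14, 3.14].

INTERFACE

Orientations are given as a unit quaternion [x, y, z, w].
In Python, from bench import readout, vision, r gives the robot as it stands.
- The arm moves only by the tool arm_command, never from a script. Its argument "targets" is a list that holds one entry, the list of rows, each a list of 6 numbers: the shift along the tool's x, y, z in m, then the turn, a rotation vector about the tool's x, y, z in degrees. A call has 1 to 12 rows; each row shifts and turns the commanded pose from where the row before left it, along the tool's axes as they then stand; what a row does not reach is not made up. A row lasts 1/12 s, in which the tool goes at most 41.7 mm and 7.16 degrees, less where a joint would pass 70% of its speed; a pose out of reach is approached as far as the arm can. A call is refused whole if a number of a shift passes 0.0417 or a number of a turn 7.16, either way. A call with a gripper value outside its range is refused whole. "hand" is the opening, from 0 (shut) to 1 (fully open), set as the call begins (left out, the last holds). The fingers move at their own pace and stop on an object; "grip_force" is the grip in N (left out, the last holds). Time passes only in rows, so rows that do not move let the fingers close. It gives the time, the measured TCP pose, the force and the opening at its end, in the units of the state.
- readout.read_state(): the state, without advancing time (a new reading comes with each control period).
- vision.camera(name): name is "scene" or "top"; returns a dict with "pixels" (400x640x3 uint8, blue, green, red), "fovy" (degrees; the focal length in pixels is half the picture's height over the tangent of half this angle, whatever the lens; pixels are square), "cx", "cy" (the principal point, pixels), "R" (3x3) and "t" (3): a world point X has camera coordinates R X + t. Camera axes: x right, y down, z forward; pixel columns grow to the right and rows downward; lengths in m; the calibration is good to about 2 mm. A picture is of the moment at which its call begins. There is no depth.
- r.close_job(): hands the job in, once; it reports no verdict.
The state is a dict: "time": time; "joint_positions": joint angles; "joint_vel": joint speeds; "joint_torque": joint torques, N m; "ee_pos": TCP position; "eef_rot": TCP orientation; "ft_force": force on the tool from outside, world axes, zero at the start; "torque": the same for the moment, N m; "width": finger opening in m.
Only numpy, scipy, OpenCV 4.12 (cv2) and the standard library are available. Lean on these libraries where they do the work, as an engineer would, in place of code of your own. Each camera call takes 0.05 s, during which the arm holds its last target.

## Working session

There is one attempt and no reset: what is moved stays moved. The work goes in short steps, Python scripts to look and compute and a tool call to move; the robot and the scene stay as the last step left them, time stands still between calls to the robot, and variables do not carry over. Pictures are saved under pics/ and viewed, and the job is handed in when it is done.

Besides the shell and the picture viewer there is one more tool, called by a JSON object that holds its "op" and its "data", one argument or row to a line. arm_command: Moves the arm, as the interface text tells. Its arguments: {"type":"object","properties":{"targets":{"type":"array","items":{"type":"array","items":{"type":"array","items":{"type":"number"}}}},"hand":{"type":"number"},"grip_force":{"type":"number"}},"required":["targets"]}

```bash
mkdir -p pics; ls; cat > h.py <<'E'
import numpy as np, cv2, json
from bench import readout, vision, r
def snap(name,tag):
    c=vision.camera(name); px=np.array(c["pixels"],dtype=np.uint8); cv2.imwrite(f"pics/{tag}.png",px)
    np.savez(f"pics/{tag}.npz",px=px,fovy=c["fovy"],cx=c["cx"],cy=c["cy"],R=np.array(c["R"]),t=np.array(c["t"])); return c
def load(tag): return dict(np.load(f"pics/{tag}.npz"))
def f(c): return 200/np.tan(np.radians(float(c["fovy"]))/2)
def unproj(c,u,v,z):
    R=np.array(c["R"]);t=np.array(c["t"]).ravel();d=R.T@np.array([(u-c["cx"])/f(c),(v-c["cy"])/f(c),1]);o=-R.T@t
    return o+d*(z-o[2])/d[2]
def proj(c,X):
    p=np.array(c["R"])@np.array(X)+np.array(c["t"]).ravel(); return p[:2]/p[2]*f(c)+np.array([c["cx"],c["cy"]]).ravel()
def tri(cs,uvs):
    A=[];b=[]
    for c,(u,v) in zip(cs,uvs):
        R=np.array(c["R"]);t=np.array(c["t"]).ravel();d=R.T@np.array([(u-c["cx"])/f(c),(v-c["cy"])/f(c),1]);d/=np.linalg.norm(d);o=-R.T@t
        P=np.eye(3)-np.outer(d,d);A.append(P);b.append(P@o)
    return np.linalg.lstsq(np.vstack(A),np.hstack(b),rcond=None)[0]
E
python3 - <<'E'
from h import *
for n in("scene","top"):
    c=snap(n,n+"0"); print(n,c["fovy"],c["cx"],c["cy"],np.round(-np.array(c["R"]).T@np.array(c["t"]),3))
s=readout.read_state();print({k:np.round(v,3) for k,v in s.items()})
E
```

```text
pics
scene 54.01917011947613 318.7383900408469 202.7356093989997 [-0.057  0.481  0.452]
top 51.79031973571953 319.0651801138441 198.70196848802425 [ 0.445 -0.071  0.943]
{'time': np.float64(0.1), 'joint_positions': array([-1.304,  0.333, -0.065,  1.461,  0.022,  1.35 , -0.088]), 'joint_vel': array([-0.001, -0.001,  0.   , -0.002, -0.   ,  0.002,  0.001]), 'joint_torque': array([ 2.0000e-03, -6.2455e+01,  2.5000e-02, -3.9071e+01, -6.1000e-02,
        3.7000e-02,  0.0000e+00]), 'ee_pos': array([0.179, 0.599, 0.222]), 'eef_rot': array([ 0.567,  0.422, -0.423, -0.567]), 'ft_force': array([-0.292,  0.774,  0.51 ]), 'torque': array([ 0.05 , -0.02 , -0.032]), 'width': np.float64(0.087)}
```

```bash
ls pics
```

```text
scene0.npz
scene0.png
top0.npz
top0.png
```

View pics/scene0.png

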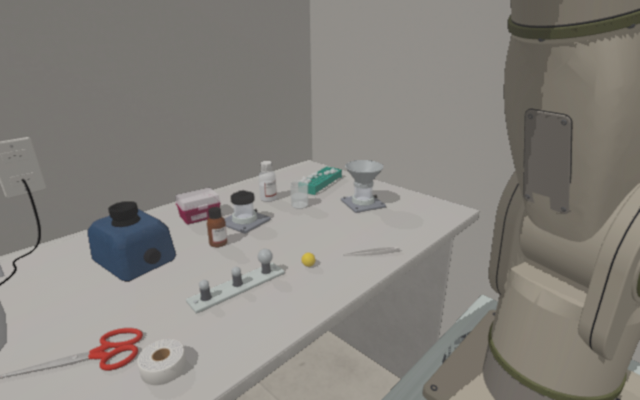

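View pics/top0.png

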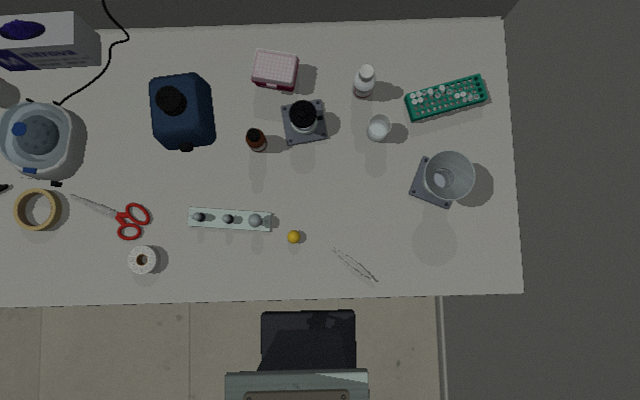

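```bash
python3 - <<'E'
from h import *
a=load("scene0");b=load("top0")
print(np.round(a["R"],3),np.round(b["R"],3))
for X in([0,0,0],[0.179,.599,.223]):print(proj(a,X),proj(b,X))
ca=cv2.resize(a["px"][220:320,170:330],None,fx=5,fy=5,interpolation=cv2.INTER_CUBIC)[:, :800]
cb=cv2.resize(b["px"][190:260,170:330],None,fx=5,fy=5,interpolation=cv2.INTER_CUBIC)
cv2.imwrite("pics/ca.png",ca);cv2.imwrite("pics/cb.png",cb)
cv2.imwrite("pics/cc.png",cv2.resize(b["px"][140:220,390:490],None,fx=6,fy=6,interpolation=cv2.INTER_CUBIC))
cv2.imwrite("pics/cd.png",cv2.resize(a["px"][150:220,320:410],None,fx=6,fy=6,interpolation=cv2.INTER_CUBIC))
E
```

```text
[[-0.716 -0.698 -0.009]
 [-0.277  0.297 -0.914]
 [ 0.641 -0.652 -0.406]] [[-0.029 -1.    -0.01 ]
 [-0.995  0.03  -0.098]
 [ 0.098  0.008 -0.995]]
[538.7323179  389.91217256] [296.90094397 445.82711526]
[-266.49533744  622.27653486] [-68.53584317 409.06847267]
```

View pics/ca.png

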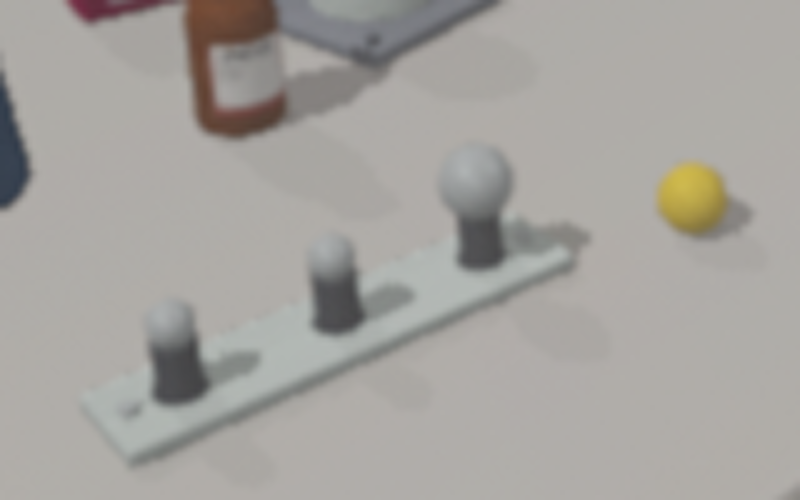

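View pics/cb.png

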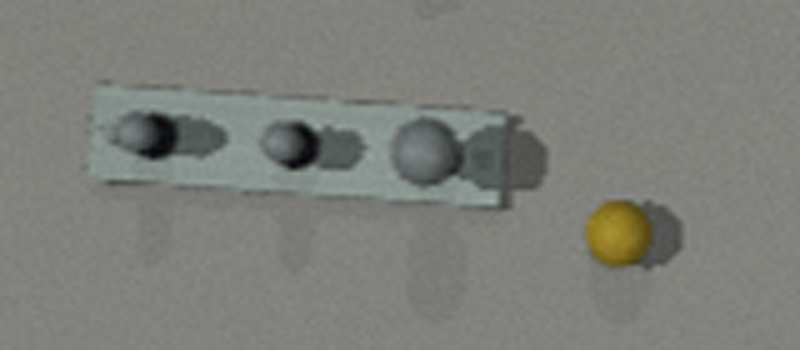

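View pics/cc.png

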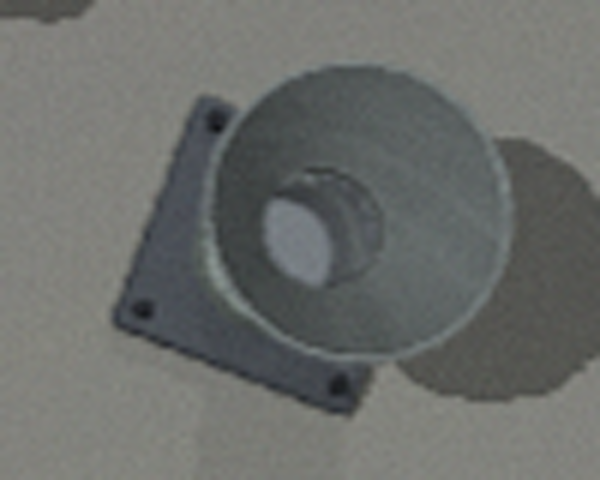

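View pics/cd.png

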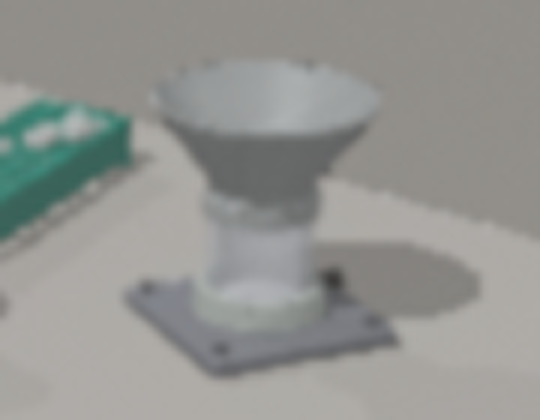

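```bash
python3 - <<'E'
from h import *
a=load("scene0");b=load("top0")
T=[(255.0,220.0),(227.2,218.2),(198.2,216.2)];S=[(264.8,255.6),(236.2,271),(203.8,284.2)]
P=[]
for t,s,z in zip(T,S,(.044,.037,.037)):
    X=tri([a,b],[s,t]);P.append(unproj(b,*t,z));print(X,unproj(a,*s,z),P[-1])
d=P[0]-P[2];print(np.linalg.norm(P[0]-P[1]),np.linalg.norm(P[1]-P[2]),np.degrees(np.arctan2(d[0],d[1])))
# funnel rim top: crop circle centre/edges
ft=(390+(360+.5)/6-.5,140+(211+.5)/6-.5); fs=(320+(268+.5)/6-.5,150+(97+.5)/6-.5)
print(ft,fs,tri([a,b],[fs,ft]),unproj(b,*ft,.114),unproj(a,*fs,.114))
# check rail outline in top (z=.008)
for u,v in((98,87),(507,113),(502,207),(92,180)):print(unproj(b,170+u/5-.4,190+v/5-.4,.008 ))
from scipy.spatial.transform import Rotation as Ro
s=readout.read_state();print(Ro.from_quat(s["eef_rot"]).as_matrix().round(3))
E
```

```text
[0.49135675 0.07781454 0.0394033 ] [0.48522073 0.08229238 0.044     ] [0.49113846 0.07707874 0.044     ]
[0.49806053 0.14151614 0.03082157] [0.49048568 0.14686944 0.037     ] [0.49729458 0.13956245 0.037     ]
[0.50467911 0.20647066 0.03095374] [0.49764094 0.2110661  0.037     ] [0.50362393 0.20368901 0.037     ]
0.06317524915007051 0.06443816307082056 -174.36807695034605
(449.5833333333333, 174.75) (364.25, 165.75) [ 0.56794471 -0.33278901  0.10849404] [ 0.56749936 -0.3307474   0.114     ] [ 0.55762412 -0.32013008  0.114     ]
[0.52716236 0.23308914 0.008     ]
[0.50966592 0.04629174 0.008     ]
[0.46705783 0.04931907 0.008     ]
[0.48480221 0.23575023 0.008     ]
[[ 0.286 -0.    -0.958]
 [ 0.958 -0.001  0.286]
 [-0.001 -1.    -0.   ]]
```

The balls in view (top-camera pixels) are large steel (255,220), small steel (227,218) and (198,216), and a yellow one at (294,237). The large steel ball is the one meant: it is on the post at the stand's right end, is clearly bigger, and is steel rather than yellow. The crops confirm this. The funnel is at (450,175) in the top view, and the black-lidded jar at (303,117) is the decoy. I'll move above the ball.

{"op": "arm_command", "data": {
  "targets": [
    [[-0.0227,0,-0.0248,0,0,0],[-0.0227,0,-0.0248,0,0,0],[-0.0227,0,-0.0248,0,0,0],[-0.0227,0,-0.0248,0,0,0],[-0.0227,0,-0.0248,0,0,0],[-0.0227,0,-0.0248,0,0,0],[-0.0227,0,-0.0248,0,0,0],[-0.0227,0,-0.0248,0,0,0],[-0.0227,0,-0.0248,0,0,0]]
  ],
  "hand": 1
}}

```text
time: 0.85
ee_pos: [0.3346, 0.3377, 0.2223]
eef_rot: [-0.567, -0.422, 0.423, 0.567]
ft_force: [0.2, 0.4, 0.1]
width: 0.0871
```

{"op": "arm_command", "data": {
  "targets": [
    [[-0.0227,0,-0.0248,0,0,0],[-0.0227,0,-0.0248,0,0,0],[-0.0227,0,-0.0248,0,0,0],[-0.0227,0,-0.0248,0,0,0],[-0.0227,0,-0.0248,0,0,0],[-0.0227,0,-0.0248,0,0,0],[-0.0227,0,-0.0248,0,0,0],[-0.0227,0,-0.0248,0,0,0],[-0.0227,0,-0.0248,0,0,0]]
  ]
}}

```text
time: 1.6
ee_pos: [0.49, 0.0782, 0.2225]
eef_rot: [-0.567, -0.423, 0.423, 0.567]
ft_force: [0.9, 0.8, -0.3]
width: 0.0869
```

{"op": "arm_command", "data": {
  "targets": [
    [[0,0,0,0,7,0],[0,0,0,0,7,0],[0,0,0,0,7,0],[0,0,0,0,7,0],[0,0,0,0,7,0],[0,0,0,0,7,0],[0,0,0,0,7,0],[0,0,0,0,7,0],[0,0,0,0,7,0],[0,0,0,0,7,0],[0,0,0,0,7,0],[0,0,0,0,2,0]]
  ]
}}

```text
time: 2.6
ee_pos: [0.4894, 0.0798, 0.2222]
eef_rot: [0.706, -0.037, 0.037, -0.706]
ft_force: [-0.2, 0.8, -0.6]
width: 0.0871
```

```bash
python3 - <<'E'
from h import *
from scipy.spatial.transform import Rotation as Ro
for n in("scene","top"): snap(n,n+"1")
s=readout.read_state();print(Ro.from_quat(s["eef_rot"]).as_matrix().round(3),s["ee_pos"].round(4) if hasattr(s["ee_pos"],"round") else s["ee_pos"],s["time"],np.round(s["joint_positions"],2),np.round(s["ft_force"],1))
E
```

```text
[[ 0.995 -0.     0.098]
 [-0.098 -0.     0.995]
 [-0.    -1.    -0.   ]] [0.4894 0.0798 0.2223] 2.7 [-0.71  0.03  0.47  1.82 -0.02  1.3  -0.33] [-0.1 -0.5 -0.1]
```

View pics/scene1.png

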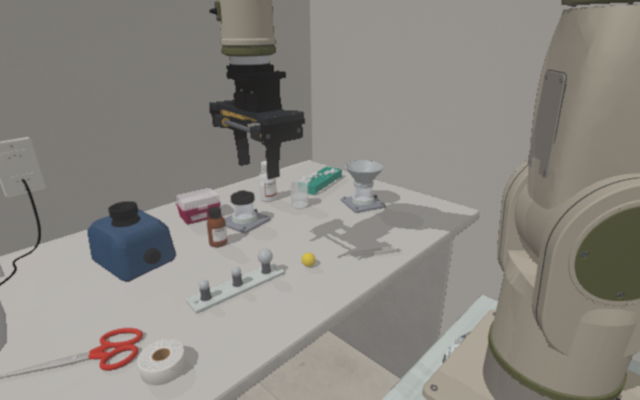

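View pics/top1.png

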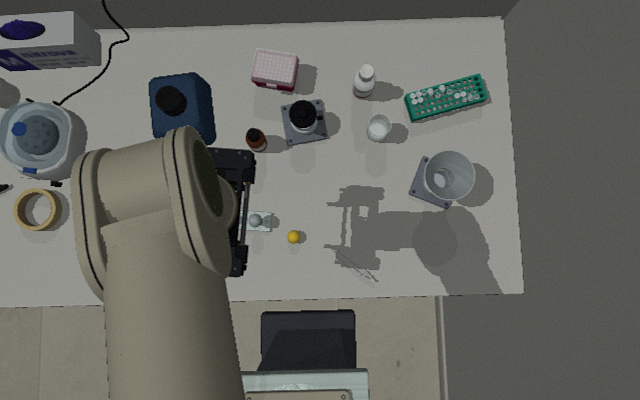

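Both views show the gripper above the large ball, with the ball still on its post at scene (265,256). The fingertips are at scene (243,163) and (273,177). I'll descend partway and compare fingertips with ball in the same image.

{"op": "arm_command", "data": {
  "targets": [
    [[0,0.02,0,0,0,0],[0,0.025,0,0,0,0],[0,0.025,0,0,0,0],[0,0.025,0,0,0,0],[0,0.025,0,0,0,0],[0,0.015,0,0,0,0],[0,0,0,0,0,0]]
  ]
}}

```text
time: 3.28
ee_pos: [0.4874, 0.0793, 0.0844]
eef_rot: [0.707, -0.036, 0.032, -0.705]
ft_force: [-0.4, -0.5, 0.5]
width: 0.0869
```

```bash
python3 - <<'E'
from h import *
for n in("scene","top"): snap(n,n+"2")
a=load("scene2");s=readout.read_state();p=np.array(s["ee_pos"]);print(p)
x=np.array([.995,-.098,0]);
for d in(0,.0435,-.0435,.0585,-.0585):print(d,proj(a,p+x*d))
cv2.imwrite("pics/ce.png",cv2.resize(a["px"][190:310,180:320],None,fx=5,fy=5,interpolation=cv2.INTER_CUBIC))
b=load("top2");print(proj(b,p),[proj(b,p+x*d) for d in(.05,-.05)])
cv2.imwrite("pics/cf.png",cv2.resize(b["px"][150:290,180:320],None,fx=4,fy=4,interpolation=cv2.INTER_CUBIC))
E
```

```text
[0.48947503 0.0797041  0.08766897]
0 [263.00691114 234.90118299]
0.0435 [251.24122489 227.0697561 ]
-0.0435 [275.75735318 243.38807892]
0.0585 [247.39202032 224.50766465]
-0.0585 [280.40512333 246.48170825]
[250.28181874 219.8564588 ] [array([252.31557205, 196.00893997]), array([248.22486719, 243.97599697])]
```

View pics/ce.png

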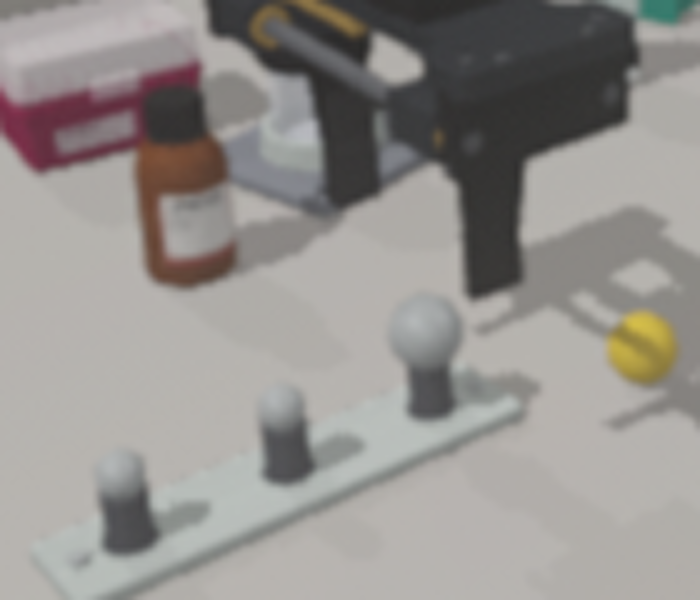

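View pics/cf.png

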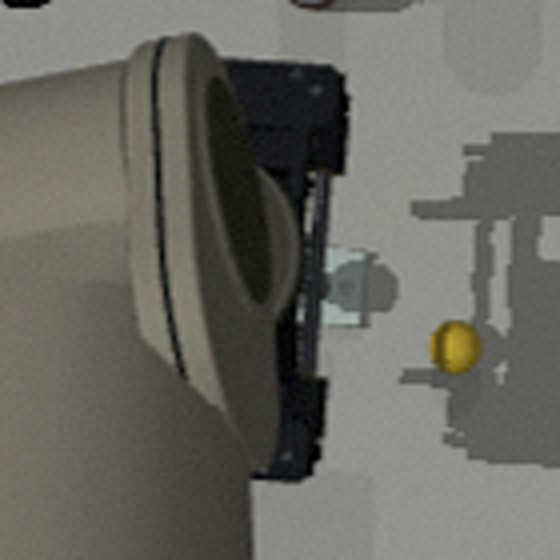

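```bash
python3 - <<'E'
from h import *
a=load("scene2")
print(unproj(a,264.8-1.5,255.6-3.1,.044),proj(a,[.4911,.0771,.044]))
# ball circle refine in scene & top
for t,(u,v) in(("scene2",(265,256)),("top0",(255,220))):
    g=cv2.cvtColor(load(t)["px"],cv2.COLOR_BGR2GRAY);g=cv2.resize(g[v-20:v+20,u-20:u+20],None,fx=8,fy=8,interpolation=cv2.INTER_CUBIC)
    c=cv2.HoughCircles(g,cv2.HOUGH_GRADIENT,1.5,100,param1=60,param2=15,minRadius=40,maxRadius=75)
    print(t,None if c is None else [(u-20+(x+.5)/8-.5,v-20+(y+.5)/8-.5,r_/8) for x,y,r_ in c[0][:3]])
E
```

```text
[0.49663998 0.07698908 0.044     ] [264.99960988 253.52046606]
scene2 [(np.float32(278.59375), np.float32(241.65625), np.float32(6.48125)), (np.float32(264.90625), np.float32(266.96875), np.float32(6.9875)), (np.float32(280.84375), np.float32(255.90625), np.float32(9.05))]
top0 [(np.float32(254.90625), np.float32(220.09375), np.float32(7.00625)), (np.float32(269.34375), np.float32(221.59375), np.float32(7.30625)), (np.float32(236.90625), np.float32(217.84375), np.float32(5.9375))]
```

Both cameras agree on y≈0.077 once the scene bias seen at the fingertips is corrected. I'll shift slightly, descend to grasp height, and close.

{"op": "arm_command", "data": {
  "targets": [
    [[0.0025,0,-0.0027,0,0,0],[0,0.012,0,0,0,0],[0,0.015,0,0,0,0],[0,0.015,0,0,0,0],[0,0.012,0,0,0,0],[0,0.008,0,0,0,0],[0,0,0,0,0,0],[0,0,0,0,0,0]]
  ],
  "hand": 1
}}

```text
time: 4.05
ee_pos: [0.4924, 0.0769, 0.0263]
eef_rot: [-0.706, 0.034, -0.035, 0.706]
ft_force: [0.4, -0.6, 0.6]
width: 0.0871
```

```bash
python3 - <<'E'
from h import *
snap("scene","scene3")
a=load("scene3");s=readout.read_state();print(s["ee_pos"],s["ft_force"])
cv2.imwrite("pics/cg.png",cv2.resize(a["px"][200:310,180:320],None,fx=5,fy=5,interpolation=cv2.INTER_CUBIC))
E
```

```text
[0.49262669 0.07700137 0.02653325] [ 0.54725573  0.46390581 -0.35087055]
```

View pics/cg.png

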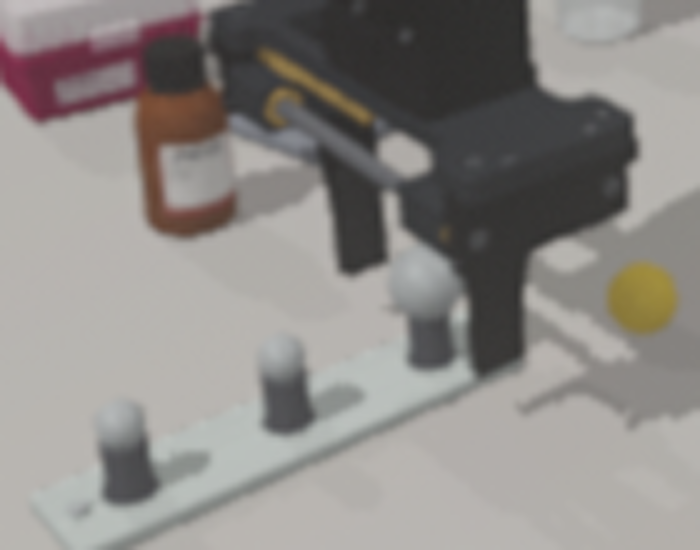

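The picture shows the large ball, at crop (424,285), between the two fingers (bottoms at crop (362,270) and (497,370)). It is nearly central along the rail. I'll close now.

{"op": "arm_command", "data": {
  "targets": [
    [[0,0,0,0,0,0],[0,0,0,0,0,0],[0,0,0,0,0,0],[0,0,0,0,0,0],[0,0,0,0,0,0],[0,0,0,0,0,0],[0,0,0,0,0,0],[0,0,0,0,0,0],[0,0,0,0,0,0],[0,0,0,0,0,0]]
  ],
  "hand": 0,
  "grip_force": 25
}}

```text
time: 4.93
ee_pos: [0.4903, 0.0771, 0.0252]
eef_rot: [0.706, -0.036, 0.033, -0.706]
ft_force: [-6.0, -0.1, 9.6]
width: 0.0284
```

```bash
python3 - <<'E'
from h import *
snap("scene","scene4")
a=load("scene4");s=readout.read_state();print(s["ee_pos"],s["ft_force"],s["width"])
cv2.imwrite("pics/ch.png",cv2.resize(a["px"][200:310,180:320],None,fx=5,fy=5,interpolation=cv2.INTER_CUBIC))
E
```

```text
[0.49038796 0.07709079 0.02534231] [-7.66831706  0.09455428  8.09700304] 0.02799653918550031
```

View pics/ch.png

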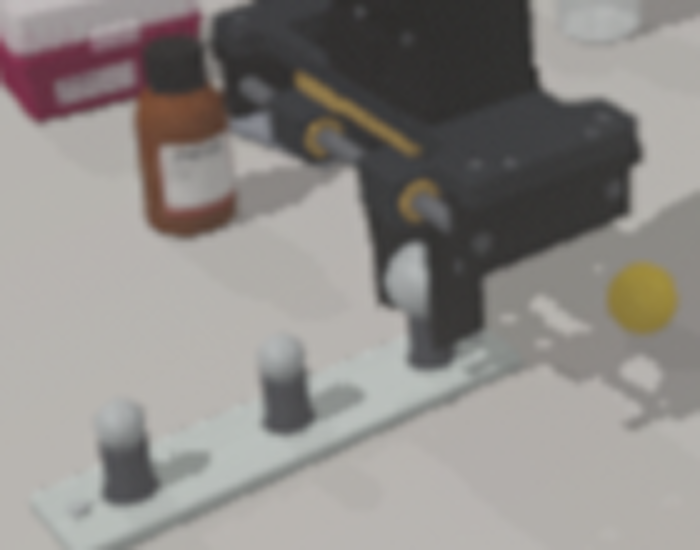

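Width reads 28 mm on the ball, with small side force because the socket still holds it. I'll lift slowly and check.

{"op": "arm_command", "data": {
  "targets": [
    [[0,-0.003,0,0,0,0],[0,-0.005,0,0,0,0],[0,-0.008,0,0,0,0],[0,-0.012,0,0,0,0],[0,-0.015,0,0,0,0],[0,-0.015,0,0,0,0],[0,0,0,0,0,0]]
  ]
}}

```text
time: 5.57
ee_pos: [0.4938, 0.0772, 0.0867]
eef_rot: [-0.706, 0.033, -0.036, 0.707]
ft_force: [0.6, -0.2, -0.9]
width: 0.0285
```

```bash
python3 - <<'E'
from h import *
snap("scene","scene5")
a=load("scene5");s=readout.read_state();print(s["ee_pos"],s["ft_force"],s["width"])
cv2.imwrite("pics/ci.png",cv2.resize(a["px"][190:310,180:320],None,fx=5,fy=5,interpolation=cv2.INTER_CUBIC))
E
```

```text
[0.49312996 0.07723239 0.08522049] [-0.38778506  0.24712756 -1.01576384] 0.028330201697388434
```

View pics/ci.png

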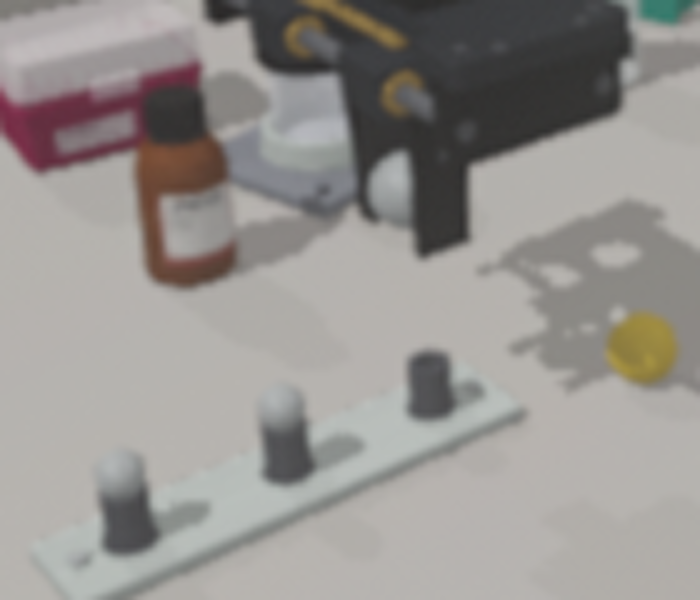

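The picture shows the ball at crop (392,188) held between the fingers, its post bare and both small balls still in place. I'll lift and carry it to the funnel.

{"op": "arm_command", "data": {
  "targets": [
    [[0,-0.015,0,0,0,0],[0,-0.025,0,0,0,0],[0,-0.025,0,0,0,0],[0,-0.025,0,0,0,0],[0,-0.02,0,0,0,0],[0.004,0,-0.014,0,0,0],[0.008,0,-0.028,0,0,0],[0.008,0,-0.028,0,0,0],[0.008,0,-0.028,0,0,0],[0.008,0,-0.028,0,0,0],[0.008,0,-0.028,0,0,0],[0.008,0,-0.028,0,0,0]]
  ]
}}

```text
time: 6.62
ee_pos: [0.5257, -0.1106, 0.1929]
eef_rot: [-0.706, 0.035, -0.034, 0.706]
ft_force: [0.5, -0.4, -1.9]
width: 0.0284
```

{"op": "arm_command", "data": {
  "targets": [
    [[0.008,0,-0.028,0,0,0],[0.008,0,-0.028,0,0,0],[0.008,0,-0.028,0,0,0],[0.008,0,-0.028,0,0,0],[0.008,0,-0.028,0,0,0],[0.008,0,-0.028,0,0,0],[0.008,0,-0.028,0,0,0],[0.006,0,-0.021,0,0,0],[0,0,0,0,0,0],[0,0,0,0,0,0]]
  ]
}}

```text
time: 7.45
ee_pos: [0.5655, -0.3327, 0.1922]
eef_rot: [0.706, -0.036, 0.035, -0.706]
ft_force: [-0.0, 1.3, -1.5]
width: 0.0285
```

```bash
python3 - <<'E'
from h import *
for n in("scene","top"): snap(n,n+"6")
a=load("scene6");b=load("top6");s=readout.read_state();print(s["time"],s["ee_pos"],s["ft_force"],s["width"],np.round(s["joint_positions"],2))
cv2.imwrite("pics/cj.png",np.hstack([cv2.resize(a["px"][80:220,310:450],None,fx=2.8,fy=2.8),cv2.resize(b["px"][100:240,360:500],None,fx=2.8,fy=2.8)]))
E
```

```text
7.55 [ 0.56635314 -0.3303706   0.19266023] [ 0.47470295  0.43122154 -1.62438196] 0.028607110929130847 [-0.05  0.49  0.72  1.44 -0.32  1.33  0.59]
```

View pics/cj.png

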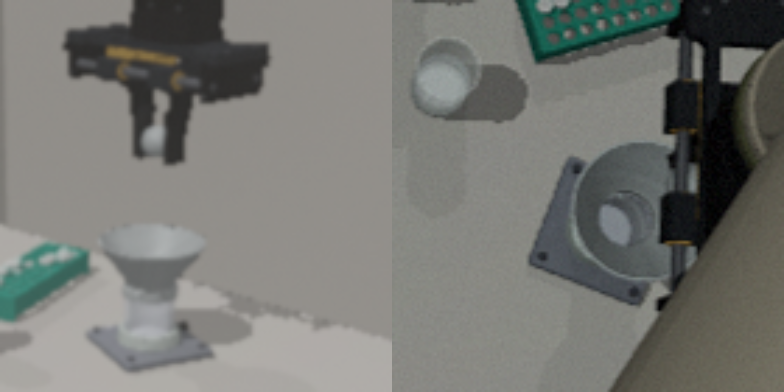

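The ball is at crop (153,140), held above the funnel mouth, whose rim centre is about crop (153,243) in the left panel. I'll descend towards the mouth and check alignment before release.

{"op": "arm_command", "data": {
  "targets": [
    [[0,0.01,0,0,0,0],[0,0.018,0,0,0,0],[0,0.018,0,0,0,0],[0,0.012,0,0,0,0],[0,0.006,0,0,0,0],[0,0,0,0,0,0]]
  ]
}}

```text
time: 8.05
ee_pos: [0.5659, -0.3302, 0.1279]
eef_rot: [-0.706, 0.035, -0.034, 0.707]
ft_force: [-0.1, 0.5, -0.6]
width: 0.0286
```

```bash
python3 - <<'E'
from h import *
snap("scene","scene7")
a=load("scene7");s=readout.read_state();p=np.array(s["ee_pos"]);print(p,s["ft_force"],s["width"])
print("ball pred",proj(a,p+[0,0,.019]),"tcp",proj(a,p),"funnel pred",proj(a,[.5675,-.331,.114]))
cv2.imwrite("pics/ck.png",cv2.resize(a["px"][110:220,310:420],None,fx=5.4,fy=5.4,interpolation=cv2.INTER_CUBIC))
E
```

```text
[ 0.56629894 -0.33077084  0.12917586] [ 0.54535621  0.11110212 -0.73495646] 0.028540007634236326
ball pred [364.6457595 151.9742195] tcp [364.37611296 158.77488079] funnel pred [363.86681046 164.02178167]
```

View pics/ck.png

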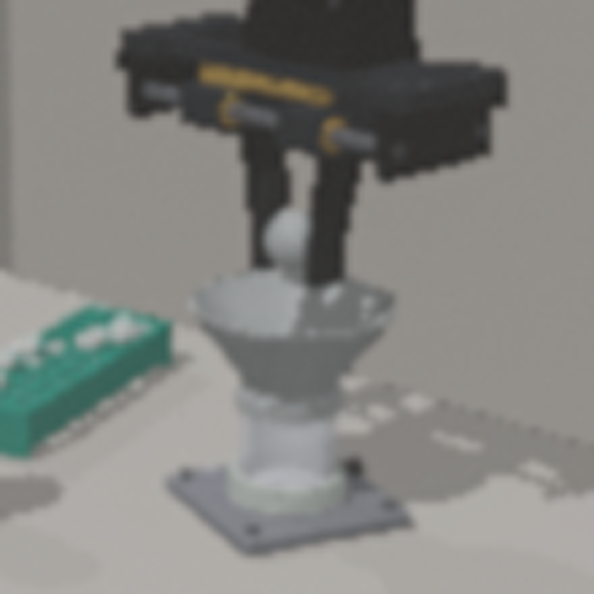

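Ball and funnel agree within about 3 mm: ball at crop (289,238), rim centre near (293,303). I'll lower the fingertips just inside the mouth and release.

{"op": "arm_command", "data": {
  "targets": [
    [[0,0.006,-0.001,0,0,0],[0,0.008,-0.001,0,0,0],[0,0.006,0,0,0,0],[0,0,0,0,0,0],[0,0,0,0,0,0]]
  ]
}}

```text
time: 8.52
ee_pos: [0.5659, -0.3332, 0.1091]
eef_rot: [-0.706, 0.035, -0.034, 0.706]
ft_force: [0.5, 0.6, -0.1]
width: 0.0284
```

{"op": "arm_command", "data": {
  "targets": [
    [[0,0,0,0,0,0],[0,0,0,0,0,0],[0,0,0,0,0,0],[0,0,0,0,0,0],[0,0,0,0,0,0],[0,0,0,0,0,0],[0,0,0,0,0,0],[0,0,0,0,0,0]]
  ],
  "hand": 0.52
}}

```text
time: 9.18
ee_pos: [0.5661, -0.3333, 0.1095]
eef_rot: [-0.706, 0.035, -0.035, 0.706]
ft_force: [-0.3, 0.1, -0.4]
width: 0.0451
```

{"op": "arm_command", "data": {
  "targets": [
    [[0,-0.008,0,0,0,0],[0,-0.015,0,0,0,0],[0,-0.02,0,0,0,0],[0,-0.025,0,0,0,0],[0,-0.02,0,0,0,0],[0,-0.01,0,0,0,0],[0,0,0.02,0,0,0],[0,0,0.03,0,0,0],[0,0,0.03,0,0,0],[0,0,0.03,0,0,0],[0,0,0.03,0,0,0],[0,0,0.02,0,0,0]]
  ]
}}

```text
time: 10.18
ee_pos: [0.5821, -0.1705, 0.2073]
eef_rot: [-0.706, 0.034, -0.034, 0.707]
ft_force: [-0.2, 1.0, 0.2]
width: 0.045
```

```bash
python3 - <<'E'
from h import *
for n in("scene","top"): snap(n,n+"8")
a=load("scene8");b=load("top8");s=readout.read_state();print(s["time"],s["ee_pos"],s["ft_force"],s["width"])
cv2.imwrite("pics/cl.png",np.hstack([cv2.resize(a["px"][150:220,320:410],(400,311),interpolation=cv2.INTER_CUBIC),cv2.resize(b["px"][140:210,400:490],(400,311),interpolation=cv2.INTER_CUBIC)]))
E
```

```text
10.2833 [ 0.5827735  -0.16908355  0.20716261] [0.07637041 1.10206171 0.1667296 ] 0.045202512100144046
```

View pics/cl.png

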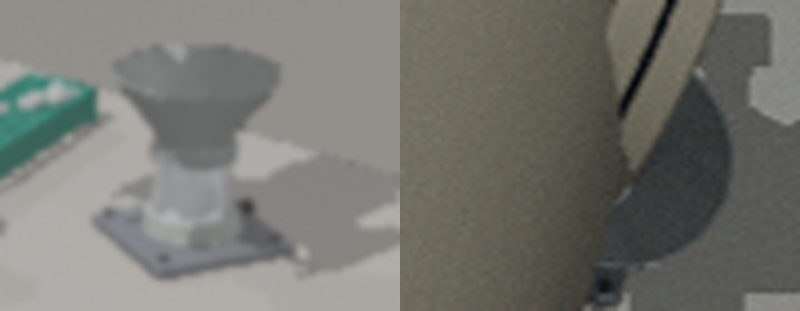

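View pics/scene8.png

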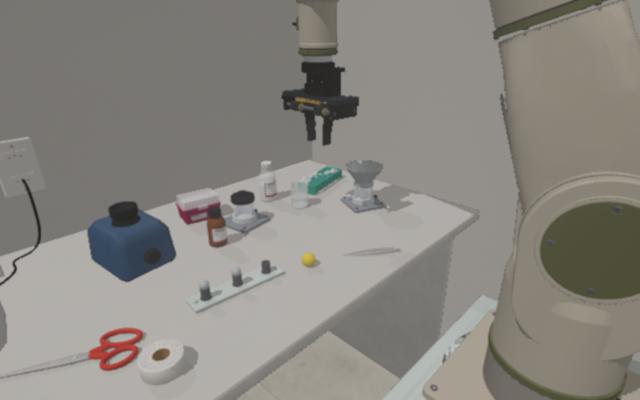

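View pics/top8.png

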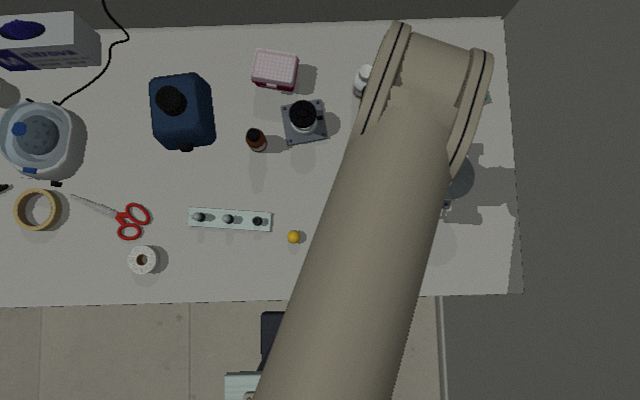

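The gripper is empty, the small balls are still on their posts, and the target post is bare. The arm hides the funnel from above, and its shadow covers the jar, so I'll move it left to look inside.

{"op": "arm_command", "data": {
  "targets": [
    [[-0.004,0,0.025,0,0,0],[-0.004,0,0.03,0,0,0],[-0.004,0,0.03,0,0,0],[-0.004,0,0.03,0,0,0],[-0.004,0,0.03,0,0,0],[-0.004,0,0.03,0,0,0],[-0.004,0,0.03,0,0,0],[-0.004,0,0.03,0,0,0],[-0.004,0,0.03,0,0,0],[-0.004,0,0.02,0,0,0],[0,0,0,0,0,0]]
  ]
}}

```text
time: 11.2
ee_pos: [0.5691, 0.1184, 0.207]
eef_rot: [-0.706, 0.033, -0.032, 0.707]
ft_force: [-0.4, 0.8, -0.5]
width: 0.0455
```

```bash
python3 - <<'E'
from h import *
for n in("scene","top"): snap(n,n+"9")
a=load("scene9");b=load("top9");s=readout.read_state();print(s["time"],s["ee_pos"],s["ft_force"])
cv2.imwrite("pics/cm.png",np.hstack([cv2.resize(a["px"][150:220,320:410],(400,311),interpolation=cv2.INTER_CUBIC),cv2.resize(b["px"][140:210,400:490],(400,311),interpolation=cv2.INTER_CUBIC)]))
E
```

```text
11.3 [0.56976973 0.11311257 0.20732708] [ 0.37848414 -0.39179376 -0.35592699]
```

View pics/cm.png

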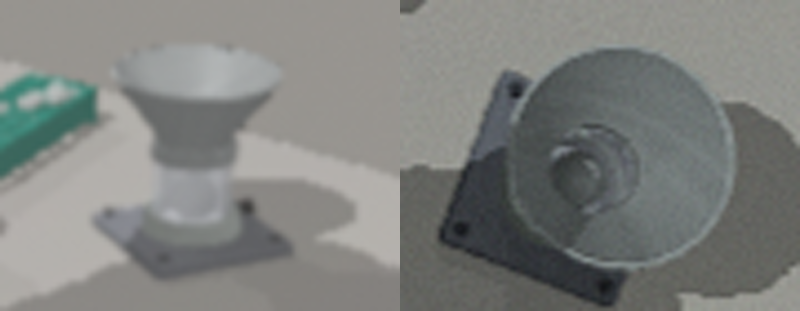

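View pics/top9.png

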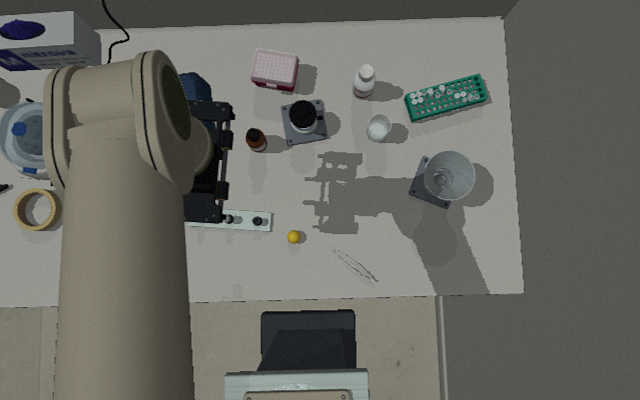

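```bash
python3 - <<'E'
from h import *
b=load("top9")
for z in(.029,.06,.08):print(z,unproj(b,439.8,180,z),proj(b,[.5675,-.331,z]))
a=load("scene9")
cv2.imwrite("pics/cn.png",np.hstack([cv2.resize(a["px"][175:210,345:385],(400,350),interpolation=cv2.INTER_CUBIC),cv2.resize(b["px"][160:195,420:460],(400,350),interpolation=cv2.INTER_CUBIC)]))
E
```

```text
0.029 [ 0.56892577 -0.3348842   0.029     ] [438.0944756  180.68534146]
0.06 [ 0.56471408 -0.32593976  0.06      ] [442.07402691 178.65011766]
0.08 [ 0.56199687 -0.32016916  0.08      ] [444.79140406 177.2603955 ]
```

View pics/cn.png

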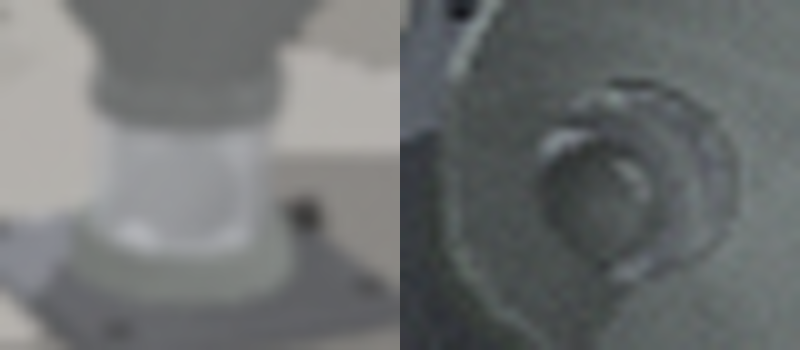

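View pics/scene9.png

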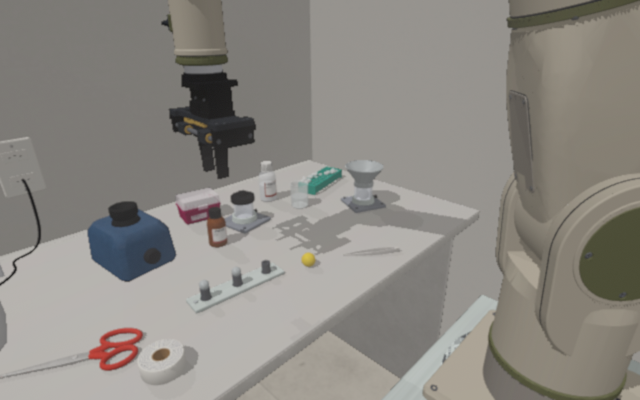

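The enlarged crops show the ball in the jar: crop (600,203) from above, and a round outline near (185,195) through the clear wall. It matches a ball on the floor, about 4 mm off the well axis (5 mm of play). Both small balls are still on their posts and the arm is clear.

```bash
python3 -c "
from bench import r
print(r.close_job())"
```

```text
the job is handed in; nothing more can be done
None
```

I took the large steel ball from its post, carried it to the funnel and released it just inside the mouth. It ran down into the jar, and I handed the job in at about 11.3 s of the 32 s allowed.

- **Ball in the jar:** the last pictures show it through the funnel and faintly through the clear wall. Its position fits a ball resting on the well floor (centre at z = 0.029 m), about 4 mm off the axis.
- **Everything else:** both small balls were still on their posts and the yellow ball had not moved. The gripper was empty and clear of everything, and the force readings I saw stayed under about 12 N.
- **Disagreements:** the scene camera read about 6–8 mm off the top camera at the stand and about 15 mm at the funnel. I corrected this by comparing fingers and ball in the same picture. The grip width read 28.5 mm on the 30 mm ball, but the ball held firmly.

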